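# Feed the slide carrier along its fence to the stop

### The arm

A 6-joint arm with a two-finger parallel gripper is mounted at the origin on the work surface. World frame = base frame: x ahead of the robot, y to its left, z up, the work surface at z = 0. Lengths are in m, angles in rad, forces in N, time in s.
With the tool pointing down it reaches from about 0.35 to 0.85 m from the base axis. Payload 8.1 kg.
Tool frame: the origin (TCP) lies on the front face of the gripper's body, between the roots of the fingers; the fingertips stand ahead of it and the grasp point (between the pads) lies 54 mm ahead of it (manip.tcp_to_tips is the z of the fingertips in the tool frame, in m); z points along the fingers, x is the direction in which the jaws open and shut, and the axes are right-handed (so a half turn about z gives the same grasp; the last joint's range is limited). The gripper opens to 85 mm and grips with 20 to 120 N. Pads are 22 mm wide; open, the fingers measure 114 mm over their backs; the gripper's body (76 mm by 85 mm) begins 54 mm behind the grasp point. The pads swing forward as they close: fully open they stand 13 mm farther back than shut.
Start: joints at [-1.264, 0.13, 1.488, -0, 1.523, -0.085], TCP at [0.229, -0.555, 0.304] pointing down, gripper open.
Joint ranges: [-2.96, 2.96], [-0.89, 2.26], [0.02, 2.5], [-1.34, 4.48], [0, 2.73], [-2.66, 2.66]. Speed limits (rad/s): [2.39, 2.39, 2.79, 3.14, 3.14, 3.14].

### API

Orientations are given as a rotation vector (axis times angle).
In Python, from cell import manip, camera, get_calibration, job, regions_of gives the robot as it stands.
- The arm moves only by the tool arm_command, never from a script. Its argument "plan" is a list of rows, each an object with "hand": the finger opening in m, from 0 to 0.0854; "dp": the shift along the tool's x, y, z in m, a list of three; "twist": the turn about the tool's z in degrees. In form: [{"hand": hand, "dp": [x, y, z], "twist": twist}, ...]. A call has 1 to 10 rows; each row is the pose to reach, as a shift and turn from the pose measured when the call began, along the tool's axes at that moment; what a row does not reach only later rows make up. A row lasts 1/12 s, in which the tool goes at most 41.7 mm and 7.16 degrees, less where a joint would pass 70% of its speed; a pose out of reach is approached as far as the arm can. A call with a gripper value outside its range is refused whole. The fingers move at their own pace and stop on an object; the grip force is fixed at half the most. Time passes only in rows, so rows that repeat a pose let the fingers close. It gives the time, the measured TCP pose, the force and the opening at its end, in the units of the state.
- manip.state(): the state, without advancing time (a new reading comes with each control period).
- camera(name): name is "scene" or "top"; returns the picture (420x560x3 uint8, blue, green, red); there is no depth.
- get_calibration(name): a dict with "fx", "fy", "cx", "cy" (pixels), "k1" (the pictures are not rectified: a ray, as slopes to the right and down, at radius r is drawn at 1 + k1 r^2 times it, then the intrinsics apply), "R" (3x3) and "t" (3): a world point X has camera coordinates R X + t. Camera axes: x right, y down, z forward; pixel columns grow to the right and rows downward; lengths in m; the calibration is good to about 2 mm. A picture is of the moment at which its call begins. get_calibration takes no time and is no camera call.
- job.job_done(): hands the job in, once; it reports no verdict.
Trained networks look in the newest picture that a camera, given by its name, has taken for a name from the list of things; names that differ only in an ending like _2 or _b are one class to them, and where a whole thing is asked for, a point or a joint stands for the part that bears it (a point fixed in the world has none). Each returns a list of dicts, best first, with "confidence" (0 to 1); they miss things now and then, are a little off and sometimes report something else, mostly with a low value. They report only what shows in the picture. A call takes as long as a camera call.
- regions_of(camera, name): "pixels" (420x560 bool, what is visible of it) and "rect" ([left, top, right, bottom] in pixels, round what is visible of it).
The state is a dict: "t": time; "joint_positions": joint angles; "qvel": joint speeds; "tau": joint torques, N m; "tcp_pos": TCP position; "orientation": TCP orientation; "ft_force": force on the tool from outside, world axes, zero at the start; "moment": the same for the moment, N m; "opening": finger opening in m.
Only numpy, scipy, OpenCV 4.12 (cv2) and the standard library are available. Lean on these libraries where they do the work, as an engineer would, in place of code of your own. Each camera call takes 0.05 s, during which the arm holds its last target. There are 200 camera calls.

### The job

Pick the wooden push stick out of its tray, put its nose in the slot of the grey slide carrier, press the carrier sideways against the aluminium fence rail before feeding it on, and then feed it slowly along the rail, kept lightly pressed against it all the way, until its front is home against the bumper of the steel stop block. The glass slides are fragile: push gently at rail and stop, keep the carrier flat on the bench, and touch it with the stick only, never with the gripper. Then lay the stick back in its tray, let go, and leave everything else on the bench where it is.

Things in the scene. Friction and masses are not known exactly. Their poses are not given: they have to be found in the camera images.
- stick: Wooden push stick, 0.12 kg, lying along its own x. A level bar 12 mm tall runs from x = -60 mm, 14 mm wide (y) up to x = 18 mm, then 10 mm wide, to a round nose 14 mm across that ends at x = +85 mm. An upright grip fin, 36 mm long (x), 14 mm wide (y), stands on it, centred at x = 0, its top 50 mm above the underside. Origin: underside, below the middle of the fin; z up.
- tray: Shallow open steel tray, fixed, 200 mm along its x, 80 mm along its y, 14 mm tall, walls and floor 3 mm thick; the stick lies in it lengthwise, nose towards the tray's +x. Origin: centre of the underside, on the bench.
- carrier: Grey plastic slide carrier, loose, 100 mm (x) by 90 mm (y), 20 mm tall, 0.2 to 0.42 kg, a glass slide on each half. A slot, open at the top and the rear (-x), runs on its centre line: 34 mm wide from x = -50 to -15 mm, then 24 mm wide to its closed end at x = +10 mm. +x end goes first, -y side goes against the fence. Bench friction 1 to 4 N. Origin: centre of the underside; z up.
- front (a point): Middle of the carrier's front (+x) face, 10 mm above its underside; axes as the carrier's.
- guide: Fixed foot of the aluminium fence rail; origin on the bench, at the rail's swivel point. Rail: 18 mm tall, 20 mm thick, from 20 mm on the guide's +x side to 315 mm on its -x side; its face looks to the guide's +y and passes through the origin. Feed direction: +x. z up. The rail does not give.
- rail_nominal (a point): Point on the bench at x = -300 mm, y = 0 of the guide, where the tail of the rail's face would be if set true. The rail was swivelled about the guide's origin and clamped by eye: its face stands up to 0.12 rad either way off the guide's x axis (up to 36 mm here). That angle is in no reading: it has to be felt or seen.
- stop: Dark steel stop block, fixed, 24 mm tall, 80 mm wide (y = 7 to 87 mm), its flat face at its x = +6 mm. An upright round steel bumper, 20 mm across and 22 mm tall, stands out of that face at y = 45 mm; its crest, at x = 0, looks to -x and meets the middle of the carrier's front. Its origin and axes are the same as the guide's.
- dish: Bystander: clear shallow dish, 70 mm across, 15 mm tall. Origin: centre of the underside.
- slide_box: Bystander: closed blue box, 80 x 100 x 34 mm. Origin: centre of the underside.
- vial_rack: Bystander: white divided rack, 70 x 130 x 35 mm. Origin: centre of the underside.
- jar: Bystander: clear jar, 60 mm across, 75 mm tall. Origin: centre of the underside.
- tissue_box: Bystander: green tissue box, 90 x 200 x 60 mm. Origin: centre of the underside.
- spatula: Bystander: spatula lying flat, 160 mm long. Origin: underside.
- pot: Bystander: small white pot, 70 mm across, 50 mm tall. Origin: centre of the underside.

How it is judged:
On the way, in this order (a step that is already met when the one before it is completed fails the run):
1. the stick is lifted clear of its tray (height (world z) of stick above 0.02 m and contact force between the fingers and stick above 1 N), for 0.2 s.
2. the stick presses the carrier against the fence while its front is still 105 mm or more short of the stop (x of front in the frame of stop below -0.105 m and contact force between stick and carrier above 0.5 N and contact force between carrier and guide above 1 N), for 0.3 s.
3. fed on: front 100 to 60 mm short of the stop, the stick pressing the carrier against the fence (x of front in the frame of stop between -0.1 and -0.06 m and contact force between stick and carrier above 0.5 N and contact force between carrier and guide above 1 N), for 0.2 s.
4. fed on: front 50 to 12 mm short of the stop, the stick pressing the carrier against the fence (x of front in the frame of stop between -0.05 and -0.012 m and contact force between stick and carrier above 0.5 N and contact force between carrier and guide above 1 N), for 0.2 s.
5. the carrier is home: front within 4 mm of the stop's bumper, flush to the fence (x of front in the frame of stop above -0.004 m and y of front in the frame of guide below 0.0485 m and angle between the x axis of carrier and the x axis of guide, either way round below 0.14 rad), for 0.2 s.
At the end, for the whole second after the job is handed in: Carrier flat on the bench, front middle within 4 mm of the bumper's crest and within 48.5 mm of the guide's x axis (45 is touching), its x axis within 0.14 rad of the guide's; stick flat in its tray, its origin within 40 mm of the tray's centre along each tray axis; both at rest (all of step 5 and height (world z) of carrier below 0.004 m and linear speed of each of carrier, stick below 0.01 m/s and height (world z) of stick below 0.01 m and angle between stick's own z axis and vertical below 0.12 rad and x of stick in the frame of tray between -0.04 and 0.04 m and y of stick in the frame of tray between -0.04 and 0.04 m).
It fails at once if the carrier is pressed against the fence with more than 10 N (contact force between carrier and guide above 10 N).
It fails at once if the carrier is pressed against the stop with more than 18 N (contact force between carrier and stop above 18 N).
It fails at once if the gripper or arm touches the carrier (contact force between any of the fingers, the arm and carrier above 0.5 N).
It fails at once if the carrier is lifted or tipped (height (world z) of carrier above 0.008 m or angle between carrier's own z axis and vertical above 0.1 rad).
It fails at once if a bystander is moved by more than 15 mm (distance of any of dish, slide_box, vial_rack, jar, tissue_box, spatula, pot from where it was at the start of the episode above 0.015 m).
It also fails if it takes over 72 s, if anything falls off the work surface, if the arm or the gripper's body presses on something with over 40 N, if the wrist force passes 120 N, or if a joint passes its speed limit or range.

## Working session

There is one attempt and no reset: what is moved stays moved. The work goes in short steps, Python scripts to look and compute and a tool call to move; the robot and the scene stay as the last step left them, time stands still between calls to the robot, and variables do not carry over. Pictures are saved under pics/ and viewed, about 8 in all and at most 12, crops included, and the job is handed in when it is done.

Besides the shell and the picture viewer there is one more tool, called after "Emit:" in YAML: its name, and indented under it one key for each argument. arm_command: Moves the arm, as the interface text tells. Its arguments: {"type":"object","properties":{"plan":{"type":"array","items":{"type":"object","properties":{"hand":{"type":"number"},"dp":{"type":"array","items":{"type":"number"}},"twist":{"type":"number"}}}}},"required":["plan"]}

```bash
mkdir -p pics; cat > h.py <<'E'
import numpy as np,cv2
from cell import manip,camera,get_calibration,job,regions_of
def ray(c,u,v):
    k=get_calibration(c);xd=np.array([(u-k['cx'])/k['fx'],(v-k['cy'])/k['fy']]);x=xd.copy()
    for _ in range(20): x=xd/(1+k['k1']*(x@x))
    R=np.array(k['R']);t=np.array(k['t']);return -R.T@t,R.T@np.array([*x,1])
def w(c,u,v,z):
    o,d=ray(c,u,v);return (o+d*(z-o[2])/d[2])[:2]
def px(c,X):
    k=get_calibration(c);p=np.array(k['R'])@np.array(X)+np.array(k['t']);s=p[:2]/p[2];s=s*(1+k['k1']*(s@s))
    return np.array([s[0]*k['fx']+k['cx'],s[1]*k['fy']+k['cy']])
E
python3 - <<'E'
from h import *
for c in('top','scene'):
    cv2.imwrite(f'pics/{c}0.png',camera(c)); o,d=ray(c,280,210);print(c,o,d,get_calibration(c)['fx'])
camera('top')
for n in('stick','tray','carrier','guide','stop'):
    for r in regions_of('top',n)[:2]:
        p=r['pixels'].astype(np.uint8);cs,_=cv2.findContours(p,0,1);q=max(cs,key=cv2.contourArea)
        print(n,round(r['confidence'],2),r['rect'],p.sum(),cv2.boxPoints(cv2.minAreaRect(q)).round(1).tolist())
s=manip.state();print(s, manip.tcp_to_tips)
E
```

```text
top [ 0.48421351 -0.04002358  1.12090005] [ 0.10732994  0.02700479 -0.99393077] 403.2118878905516
scene [1.10139404 0.09407656 0.89997939] [-0.50857935 -0.11448784 -0.85342672] 424.6620512447663
stick 0.63 [395.1, 251.4, 448.3, 265.2] 251 [[394.3999938964844, 259.29998779296875], [445.6000061035156, 248.8000030517578], [446.79998779296875, 255.10000610351562], [395.70001220703125, 265.6000061035156]]
stick 0.46 [182.2, 210.9, 198.8, 241.5] 357 [[182.3000030517578, 240.89999389648438], [184.1999969482422, 211.3000030517578], [197.89999389648438, 212.3000030517578], [195.89999389648438, 241.8000030517578]]
tray 0.68 [383.2, 238.1, 457.9, 275.0] 1919 [[381.29998779296875, 246.0], [455.29998779296875, 238.1999969482422], [458.3999938964844, 267.8999938964844], [384.3999938964844, 275.70001220703125]]
carrier 0.82 [248.5, 230.4, 288.8, 262.3] 939 [[250.6999969482422, 230.60000610351562], [286.79998779296875, 229.10000610351562], [288.20001220703125, 262.1000061035156], [252.10000610351562, 263.6000061035156]]
guide 0.97 [184.6, 189.0, 311.7, 207.7] 1303 [[187.39999389648438, 208.899993896
[... 277 characters left out ...]
], [196.0, 240.0], [184.0, 240.0]]
{'t': 0.4, 'joint_positions': array([-1.26439529e+00,  1.30517897e-01,  1.48834591e+00, -7.91067374e-07,
        1.52295926e+00, -8.54322699e-02]), 'qvel': array([ 0.00080479, -0.0027695 , -0.00174096,  0.00049234,  0.0025775 ,
       -0.0008488 ]), 'tau': array([-2.60434272e-04, -5.68510044e+01, -5.00105882e+01, -2.52553264e-04,
        5.24767034e-03,  4.77722710e-05]), 'tcp_pos': array([ 0.22912043, -0.5544868 ,  0.30374152]), 'orientation': array([-2.61126389e+00,  1.74642621e+00,  2.83348159e-04]), 'ft_force': array([-0.30436871, -0.71887652, -0.67337747]), 'moment': array([ 0.01928145, -0.04115249,  0.02698351]), 'opening': 0.08540379484437349} 0.0726
```

View pics/top0.png

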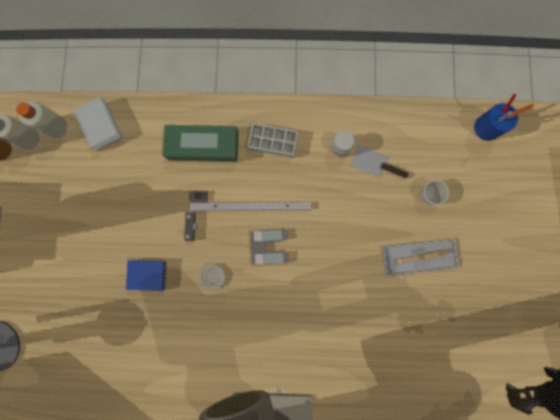

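View pics/scene0.png

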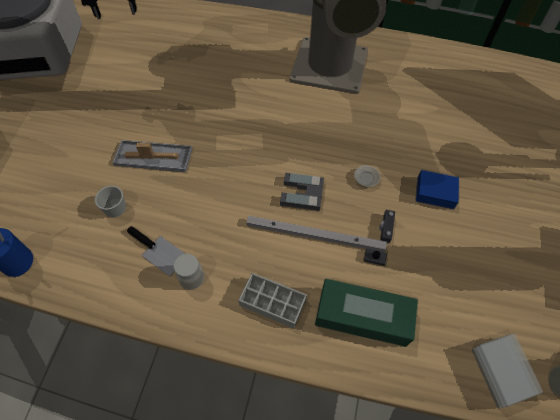

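The robot is at the bottom in the top view and +y runs to the left. The tray is at about (420,257), the carrier at (268,247), the rail runs from (190,205) to (311,206), and the stop is at (190,227). The feed direction is +y, and the rail is on the carrier's +x side. Next I'll look at crops of the details.

```bash
python3 - <<'E'
from h import *
t=cv2.imread('pics/top0.png');s=cv2.imread('pics/scene0.png')
a=cv2.resize(t[182:272,172:322],None,fx=5.2,fy=5.2,interpolation=2)[:, :790]
cv2.imwrite('pics/c1.png',cv2.convertScaleAbs(a,alpha=1.5))
b=cv2.resize(s[165:270,240:400],None,fx=4.9,fy=4.9,interpolation=2)
c=cv2.resize(s[130:180,105:200],None,fx=4,fy=4,interpolation=2)
cv2.imwrite('pics/c2.png',cv2.convertScaleAbs(b,alpha=1.5)); 
camera('scene')
for n,z in(('stick',.05),('tray',.014),('carrier',.02),('guide',.018),('stop',.022)):
  for cam in('top','scene'):
    camera(cam)
    for r in regions_of(cam,n)[:1]:
        p=r['pixels'].astype(np.uint8);cs,_=cv2.findContours(p,0,1);q=max(cs,key=cv2.contourArea)
        B=cv2.boxPoints(cv2.minAreaRect(q))
        print(n,cam,round(r['confidence'],2),[w(cam,*x,z).round(3).tolist() for x in B])
E
```

```text
stick top 0.57 [[0.479, -0.319], [0.507, -0.455], [0.489, -0.458], [0.461, -0.322]]
stick scene 0.72 [[0.494, -0.465], [0.461, -0.327], [0.511, -0.308], [0.543, -0.442]]
tray top 0.93 [[0.511, -0.29], [0.537, -0.495], [0.456, -0.502], [0.431, -0.299]]
tray scene 0.85 [[0.551, -0.487], [0.457, -0.525], [0.428, -0.302], [0.521, -0.275]]
carrier top 0.78 [[0.546, 0.07], [0.552, -0.031], [0.461, -0.036], [0.455, 0.063]]
carrier scene 0.71 [[0.567, -0.03], [0.46, -0.043], [0.452, 0.061], [0.559, 0.069]]
guide top 0.64 [[0.653, 0.245], [0.661, -0.092], [0.608, -0.092], [0.6, 0.242]]
guide scene 0.86 [[0.653, -0.094], [0.588, -0.098], [0.601, 0.248], [0.663, 0.241]]
stop top 0.62 [[0.591, 0.255], [0.592, 0.218], [0.515, 0.215], [0.514, 0.251]]
stop scene 0.88 [[0.607, 0.216], [0.511, 0.216], [0.508, 0.251], [0.604, 0.25]]
```

View pics/c1.png

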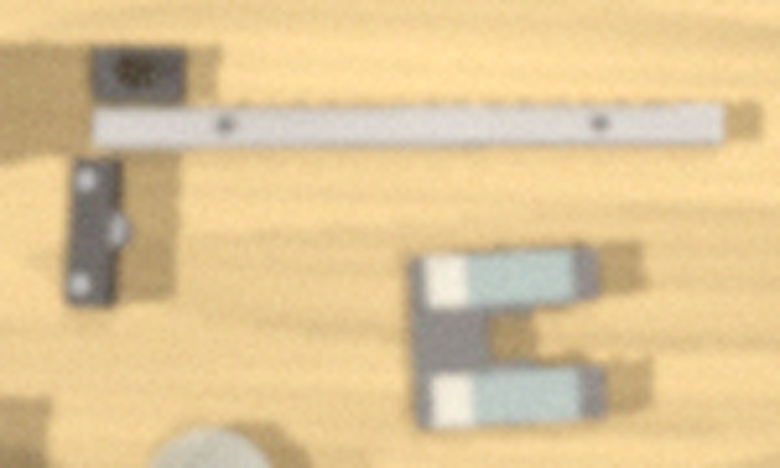

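View pics/c2.png

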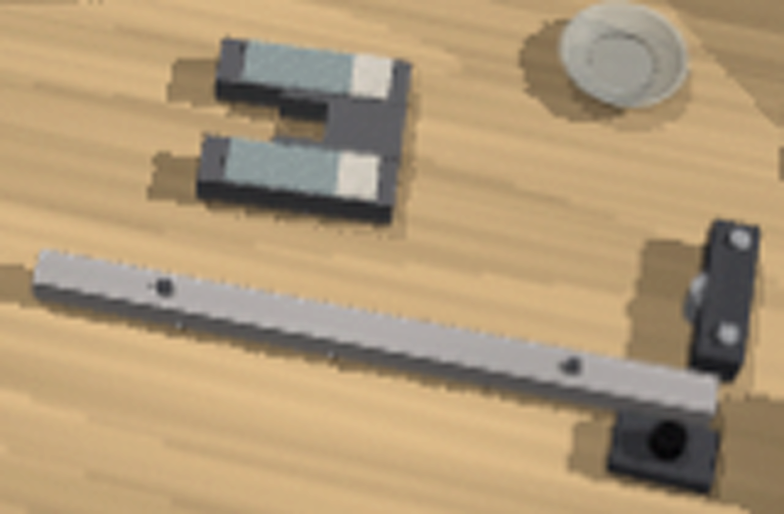

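```bash
python3 - <<'E'
from h import *
f=lambda c,r:((c+.5)/5.2-.5+172,(r+.5)/5.2-.5+182)
P=lambda n,c,r,z:print(n,w('top',*f(c,r),z).round(4))
P('rail head',95,146,.018);P('rail tail',722,141,.018)
P('stop a',120,158,.024);P('stop b',114,303,.024);P('bump',130,230,.022)
for c in((410,258),(592,247),(605,415),(418,430)):P('car',*c,.02)
P('slot end',488,337,0.02)
t=camera('top');s=camera('scene')
for n,im,(u,v) in(('top',t,(378,232)),('scene',s,(105,130))):
    cr=cv2.resize(im[v:v+50,u:u+95],None,fx=6,fy=6,interpolation=2);cv2.imwrite(f'pics/st_{n}.png',cr)
a=cv2.imread('pics/st_top.png');b=cv2.imread('pics/st_scene.png');cv2.imwrite('pics/c3.png',cv2.convertScaleAbs(np.vstack([a,b]),alpha=1.4)[:600])
for n in('dish','jar','spatula','pot','vial_rack','slide_box'):
    for r in regions_of('top',n)[:1]:
        l,T,R,B=r['rect'];print(n,w('top',(l+R)/2,(T+B)/2,.02).round(3))
E
```

```text
rail head [0.5981 0.2396]
rail tail [ 0.6089 -0.0937]
stop a [0.5914 0.2244]
stop b [0.5148 0.2237]
bump [0.5535 0.2176]
car [0.5428 0.0691]
car [ 0.551  -0.0264]
car [ 0.4636 -0.0354]
car [0.4532 0.0619]
slot end [0.5025 0.0268]
dish [0.414 0.172]
jar [ 0.785 -0.177]
spatula [ 0.746 -0.283]
pot [ 0.665 -0.434]
vial_rack [0.8   0.019]
slide_box [0.409 0.354]
```

View pics/c3.png

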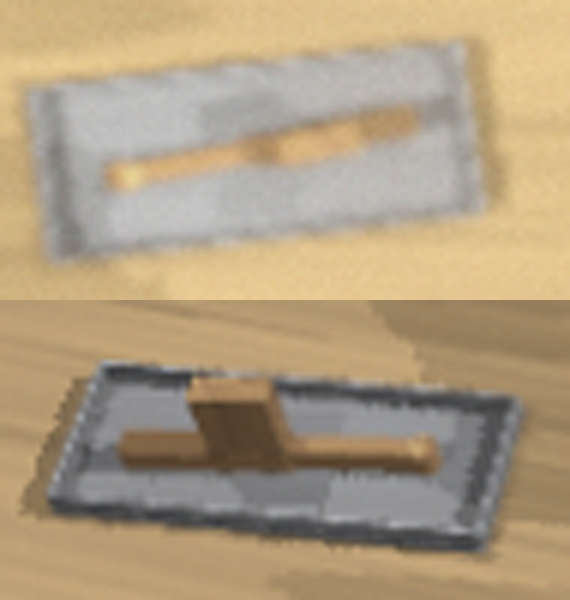

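```bash
cat >> h.py <<'E'
from scipy.spatial.transform import Rotation as Rn
def go(xy,z,yaw=None):
    """print dp in tool axes and twist needed; yaw = world angle (deg) of tool x (mod 180)"""
    s=manip.state();R=Rn.from_rotvec(s['orientation']).as_matrix()
    d=np.array([*xy,z])-s['tcp_pos'];a=np.degrees(np.arctan2(R[1,0],R[0,0]))
    print('dp',(R.T@d).round(4),'dist',np.linalg.norm(d).round(3),'toolx',a.round(2),end=' ')
    if yaw is not None: print('twist',-((yaw-a+90)%180-90))
    print('ft',s['ft_force'].round(2),'t',s['t'],'tcp',s['tcp_pos'].round(4),'open',round(s['opening'],4))
E
python3 - <<'E'
from h import *
n=w('top',395.4,261.0,.010);t=w('top',447.2,251.7,.010)
q=lambda c,r:((c+.5)/6-.5+105,(r-300+.5)/6-.5+130)
print('top',n,t,np.linalg.norm(n-t))
n2=w('scene',*q(440,455),.010);t2=w('scene',*q(120,450),.010)
print('scene',n2,t2,np.linalg.norm(n2-t2))
for p in((190,382),(268,378),(282,402),(197,405)): print('fin',w('scene',*q(*p),.053))
n=(n+n2)/2;t=(t+t2)/2
d=(n-t)/np.linalg.norm(n-t);yaw=np.degrees(np.arctan2(d[1],d[0]));g=t+d*56;g=t+d*.056
print(d,yaw,g);go(g,.2,yaw-90)
E
```

```text
top [ 0.47155835 -0.329401  ] [ 0.50000546 -0.47304602] 0.14643472967207372
scene [ 0.47146643 -0.33140971] [ 0.50323798 -0.47474519] 0.1468144800501439
fin [ 0.48980194 -0.43317391]
fin [ 0.47961466 -0.40028618]
fin [ 0.49078486 -0.38883357]
fin [ 0.50111825 -0.42471446]
[-0.20536295  0.97868588] 101.85074665290726 [ 0.4901214 -0.4190892]
dp [-0.0255 -0.2929  0.1039] dist 0.312 toolx -67.55 twist -79.4012124735676
ft [0.67 0.04 0.84] t 1.85 tcp [ 0.2292 -0.5545  0.3039] open 0.0851
```

Emit:
arm_command:
  plan:
    - {"hand": 0.0854,"dp": [-0.0032,-0.0366,0.013],"twist": -7}
    - {"hand": 0.0854,"dp": [-0.0064,-0.0732,0.026],"twist": -14}
    - {"hand": 0.0854,"dp": [-0.0096,-0.1098,0.039],"twist": -21}
    - {"hand": 0.0854,"dp": [-0.0127,-0.1465,0.052],"twist": -28}
    - {"hand": 0.0854,"dp": [-0.0159,-0.183,0.065],"twist": -35}
    - {"hand": 0.0854,"dp": [-0.019,-0.22,0.078],"twist": -42}
    - {"hand": 0.0854,"dp": [-0.0223,-0.2563,0.091],"twist": -49}
    - {"hand": 0.0854,"dp": [-0.0255,-0.2929,0.104],"twist": -56}
    - {"hand": 0.0854,"dp": [-0.0255,-0.2929,0.104],"twist": -63}
    - {"hand": 0.0854,"dp": [-0.0255,-0.2929,0.104],"twist": -70}

```text
t: 2.68
tcp_pos: [0.4917, -0.4168, 0.198]
orientation: [-3.138, -0.082, 0.003]
ft_force: [-0.9, 0.2, 0.5]
opening: 0.0856
```

```bash
python3 -c "
from h import *
go((.490,-.419),.092,11.85)"
```

```text
dp [-0.0016  0.0024  0.106 ] dist 0.106 toolx 3.01 twist -8.839615302627124
ft [-0.86  0.19  0.54] t 2.6833 tcp [ 0.4917 -0.4168  0.198 ] open 0.0856
```

Emit:
arm_command:
  plan:
    - {"hand": 0.06,"dp": [-0.0016,0.0024,0.03],"twist": -6}
    - {"hand": 0.06,"dp": [-0.0016,0.0024,0.06],"twist": -8.8}
    - {"hand": 0.06,"dp": [-0.0016,0.0024,0.085],"twist": -8.8}
    - {"hand": 0.06,"dp": [-0.0016,0.0024,0.1],"twist": -8.8}
    - {"hand": 0.06,"dp": [-0.0016,0.0024,0.106],"twist": -8.8}
    - {"hand": 0.06,"dp": [-0.0016,0.0024,0.106],"twist": -8.8}

```text
t: 3.18
tcp_pos: [0.4893, -0.4184, 0.0903]
orientation: [-3.12, -0.322, 0.005]
ft_force: [0.1, -0.2, 1.2]
opening: 0.0603
```

```bash
python3 - <<'E'
from h import *
go((.490,-.419),.092,11.85)
s=camera('scene');cv2.imwrite('pics/g.png',cv2.resize(s[70:190,60:240],None,fx=4.4,fy=4.4,interpolation=2))
E
```

```text
dp [ 0.0006  0.0008 -0.0017] dist 0.002 toolx 11.78 twist -0.06903724598956273
ft [ 0.06 -0.23  1.23] t 3.1833 tcp [ 0.4893 -0.4184  0.0903] open 0.0603
```

View pics/g.png

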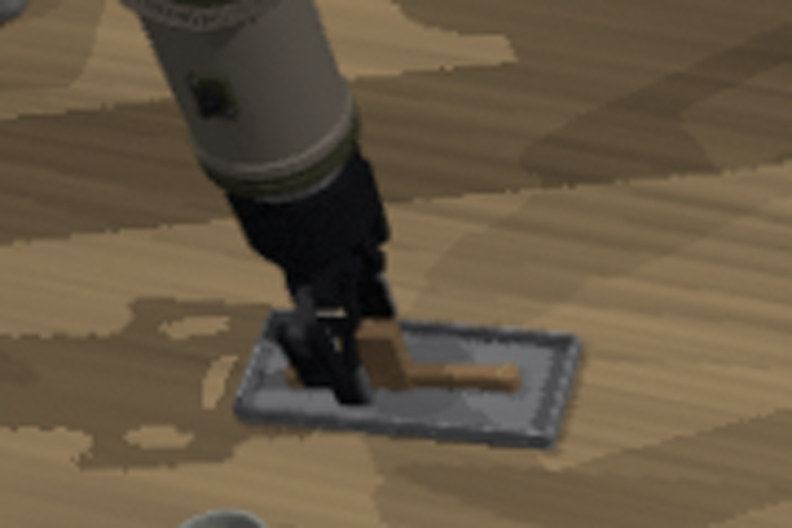

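The fingers straddle the fin. The apparent offset towards the tail is parallax of the near finger. I'm closing now.

Emit:
arm_command:
  plan:
    - {"hand": 0.03,"dp": [0,0,-0.001],"twist": 0}
    - {"hand": 0.0,"dp": [0,0,-0.001],"twist": 0}
    - {"hand": 0.0,"dp": [0,0,-0.001],"twist": 0}
    - {"hand": 0.0,"dp": [0,0,-0.001],"twist": 0}
    - {"hand": 0.0,"dp": [0,0,-0.001],"twist": 0}
    - {"hand": 0.0,"dp": [0,0,-0.001],"twist": 0}

```text
t: 3.73
tcp_pos: [0.4908, -0.42, 0.095]
orientation: [-3.125, -0.322, -0.0]
ft_force: [-0.3, -0.1, 7.1]
opening: 0.0134
```

Emit:
arm_command:
  plan:
    - {"hand": 0.0,"dp": [0,0,0],"twist": 0}
    - {"hand": 0.0,"dp": [0,0,-0.01],"twist": 0}
    - {"hand": 0.0,"dp": [0,0,-0.03],"twist": 0}
    - {"hand": 0.0,"dp": [0,0,-0.06],"twist": 0}
    - {"hand": 0.0,"dp": [0,0,-0.06],"twist": 0}
    - {"hand": 0.0,"dp": [0,0,-0.06],"twist": 0}

```text
t: 4.23
tcp_pos: [0.4921, -0.4211, 0.1584]
orientation: [3.121, 0.322, 0.005]
ft_force: [-0.4, 0.0, -1.4]
opening: 0.0134
```

```bash
python3 - <<'E'
from h import *
go((.490,-.419),.092,11.85)
s=camera('scene');cv2.imwrite('pics/g2.png',cv2.resize(s[70:190,60:240],None,fx=4.4,fy=4.4,interpolation=2))
E
```

```text
dp [-0.0018 -0.0028  0.0664] dist 0.066 toolx 11.79 twist -0.061411614097181655
ft [-0.42  0.03 -1.44] t 4.2333 tcp [ 0.4921 -0.4211  0.1584] open 0.0134
```

View pics/g2.png

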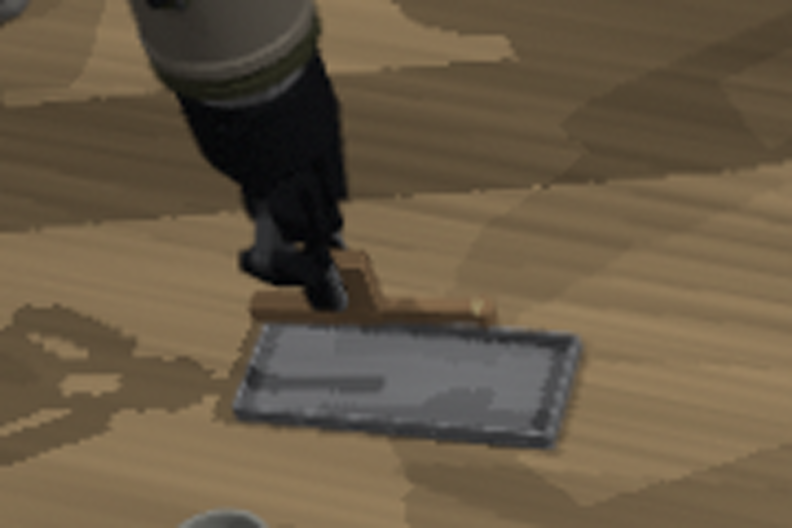

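```bash
python3 -c "
from h import *
go((.5163,-.1371),.120,5)"
```

```text
dp [ 0.0824 -0.2721  0.0359] dist 0.287 toolx 11.79 twist 6.786586417170497
ft [ 0.16  0.76 -0.62] t 4.2833 tcp [ 0.4912 -0.4203  0.1562] open 0.0135
```

Emit:
arm_command:
  plan:
    - {"hand": 0.0,"dp": [0.01,-0.033,0.002],"twist": 1}
    - {"hand": 0.0,"dp": [0.02,-0.066,0.005],"twist": 2}
    - {"hand": 0.0,"dp": [0.03,-0.1,0.01],"twist": 3}
    - {"hand": 0.0,"dp": [0.0405,-0.134,0.018],"twist": 4}
    - {"hand": 0.0,"dp": [0.051,-0.168,0.024],"twist": 5}
    - {"hand": 0.0,"dp": [0.0615,-0.203,0.03],"twist": 6}
    - {"hand": 0.0,"dp": [0.072,-0.237,0.036],"twist": 6.8}
    - {"hand": 0.0,"dp": [0.0824,-0.272,0.036],"twist": 6.8}
    - {"hand": 0.0,"dp": [0.0824,-0.272,0.036],"twist": 6.8}

```text
t: 5.03
tcp_pos: [0.5147, -0.131, 0.1174]
orientation: [-3.135, -0.142, 0.005]
ft_force: [-1.0, 0.6, -1.2]
opening: 0.0129
```

```bash
python3 - <<'E'
from h import *
go((.5163,-.1371),.0975,5)
s=camera('scene');cv2.imwrite('pics/i1.png',cv2.convertScaleAbs(cv2.resize(s[110:230,160:340],None,fx=4.4,fy=4.4,interpolation=2),alpha=1.3))
E
```

```text
dp [0.0011 0.0063 0.0198] dist 0.021 toolx 5.2 twist 0.2003245183105804
ft [-1.    0.58 -1.24] t 5.0333 tcp [ 0.5147 -0.131   0.1174] open 0.0129
```

View pics/i1.png

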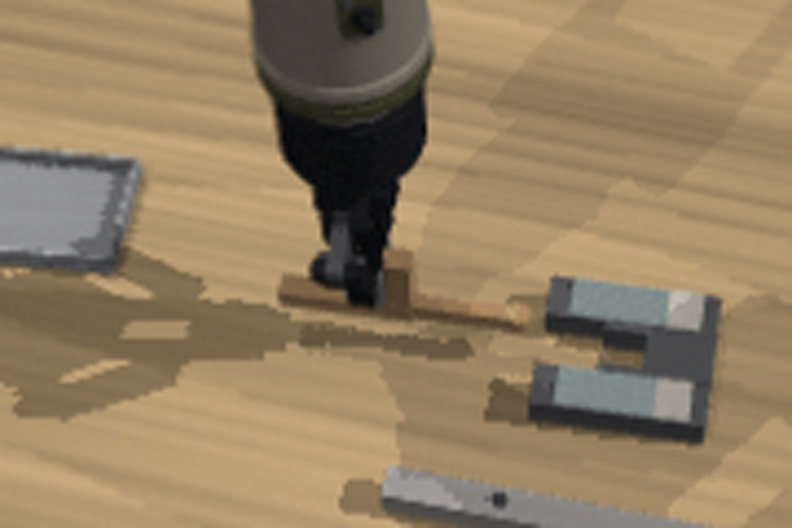

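```bash
python3 - <<'E'
from h import *
q=lambda c,r:((c+.5)/4.4-.5+160,(r+.5)/4.4-.5+110)
for n,c,r,z in(('nose',527,318,.031),('slotend',650,348,.02),('frontL',720,296,.02),('frontR',706,412,.02),('rearL',549,277,.02),('rearR',532,366,.02),('inL',547,312,.02),('inR',534,366,.02)):print(n,w('scene',*q(c,r),z).round(4))
# overlay prediction for centre line of slot & nose path
for X in((.5066,-.0413,.031),(.5027-.088*.0,.0173,.02)):print(px('scene',X))
E
```

```text
nose [ 0.504  -0.0436]
slotend [0.4994 0.0276]
frontL [0.4536 0.0596]
frontR [0.534  0.0668]
rearL [ 0.4649 -0.0399]
rearR [ 0.5279 -0.0347]
inL [ 0.4895 -0.0352]
inR [ 0.5276 -0.0336]
[280.02123089 182.90940773]
[303.05191587 188.91163075]
```

Emit:
arm_command:
  plan:
    - {"hand": 0.0,"dp": [0.001,0.005,0.01],"twist": 0.2}
    - {"hand": 0.0,"dp": [0.001,0.005,0.02],"twist": 0.2}
    - {"hand": 0.0,"dp": [0.001,0.005,0.02],"twist": 0.2}
    - {"hand": 0.0,"dp": [0.001,0.005,0.02],"twist": 0.2}

```text
t: 5.42
tcp_pos: [0.5151, -0.1392, 0.096]
orientation: [-3.136, -0.135, 0.009]
ft_force: [-0.5, 0.2, -0.9]
opening: 0.0131
```

```bash
python3 -c "
from h import *
go((.5093,-.0694),.0975,5)"
```

```text
dp [ 0.0003 -0.07   -0.0013] dist 0.07 toolx 4.94 twist -0.062447877128491314
ft [-0.46  0.17 -0.91] t 5.4167 tcp [ 0.5151 -0.1392  0.096 ] open 0.0131
```

Emit:
arm_command:
  plan:
    - {"hand": 0.0,"dp": [0,-0.008,-0.0013],"twist": 0}
    - {"hand": 0.0,"dp": [0,-0.016,-0.0013],"twist": 0}
    - {"hand": 0.0,"dp": [0,-0.024,-0.0013],"twist": 0}
    - {"hand": 0.0,"dp": [0,-0.032,-0.0013],"twist": 0}
    - {"hand": 0.0,"dp": [0,-0.04,-0.0013],"twist": 0}
    - {"hand": 0.0,"dp": [0,-0.048,-0.0013],"twist": 0}
    - {"hand": 0.0,"dp": [0,-0.055,-0.0013],"twist": 0}
    - {"hand": 0.0,"dp": [0,-0.062,-0.0013],"twist": 0}
    - {"hand": 0.0,"dp": [0,-0.068,-0.0013],"twist": 0}
    - {"hand": 0.0,"dp": [0,-0.068,-0.0013],"twist": 0}

```text
t: 6.25
tcp_pos: [0.5091, -0.0702, 0.0975]
orientation: [-3.136, -0.137, 0.009]
ft_force: [0.5, 0.2, -1.7]
opening: 0.0132
```

```bash
python3 - <<'E'
from h import *
go((.5093+.053,-.0694),.0975,1.8)
s=camera('scene');cv2.imwrite('pics/i2.png',cv2.convertScaleAbs(cv2.resize(s[110:230,190:370],None,fx=4.4,fy=4.4,interpolation=2),alpha=1.3))
E
```

```text
dp [ 0.0531  0.0038 -0.0003] dist 0.053 toolx 4.99 twist 3.1923740962213003
ft [ 0.5   0.21 -1.73] t 6.25 tcp [ 0.5091 -0.0702  0.0975] open 0.0132
```

View pics/i2.png

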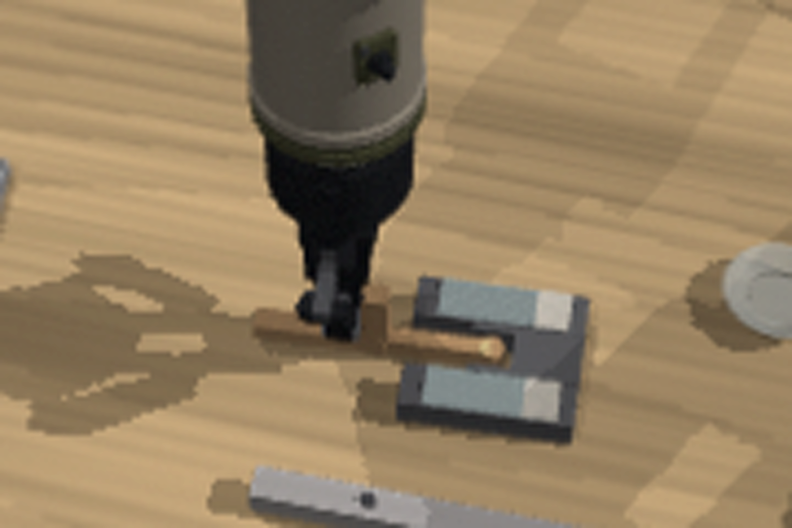

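The nose is in the slot near its end, at crop pixel (495,348). I'll push sideways in world +x, quickly at first and then in small steps.

Emit:
arm_command:
  plan:
    - {"hand": 0.0,"dp": [0.004,0.0003,0],"twist": 0}
    - {"hand": 0.0,"dp": [0.008,0.0007,0],"twist": 0}
    - {"hand": 0.0,"dp": [0.012,0.001,0],"twist": 0}
    - {"hand": 0.0,"dp": [0.016,0.0014,0],"twist": 0}
    - {"hand": 0.0,"dp": [0.02,0.0017,0],"twist": 0}
    - {"hand": 0.0,"dp": [0.024,0.0021,0],"twist": 0}
    - {"hand": 0.0,"dp": [0.028,0.0024,0],"twist": 0}
    - {"hand": 0.0,"dp": [0.032,0.0028,0],"twist": 0}
    - {"hand": 0.0,"dp": [0.036,0.0031,0],"twist": 0}
    - {"hand": 0.0,"dp": [0.04,0.0035,0],"twist": 0}

```text
t: 7.13
tcp_pos: [0.5497, -0.0708, 0.0972]
orientation: [-3.136, -0.137, 0.009]
ft_force: [-2.7, -0.4, -0.7]
opening: 0.0134
```

```bash
python3 - <<'E'
from h import *
go((.5093+.053,-.0694),.0975,1.8)
for i in range(5):
  camera('top');print(manip.state()['ft_force'].round(2))
E
```

```text
dp [ 0.0126 -0.0003 -0.0003] dist 0.013 toolx 4.99 twist 3.1925496122904775
ft [-2.74 -0.41 -0.68] t 7.1333 tcp [ 0.5497 -0.0708  0.0972] open 0.0134
[-1.17  0.66 -1.73]
[-0.31 -1.6  -1.14]
[-0.79 -0.08 -1.17]
[-0.08 -0.32 -1.7 ]
[ 0.86 -0.85 -1.33]
```

Emit:
arm_command:
  plan:
    - {"hand": 0.0,"dp": [0.002,0.0002,0],"twist": 0.6}
    - {"hand": 0.0,"dp": [0.004,0.0003,0],"twist": 1.2}
    - {"hand": 0.0,"dp": [0.006,0.0005,0],"twist": 1.8}
    - {"hand": 0.0,"dp": [0.008,0.0007,0],"twist": 2.4}
    - {"hand": 0.0,"dp": [0.01,0.0009,0],"twist": 3.2}

```text
t: 7.8
tcp_pos: [0.5598, -0.0709, 0.0973]
orientation: [-3.139, -0.047, 0.008]
ft_force: [-2.2, 0.6, -0.2]
opening: 0.013
```

Emit:
arm_command:
  plan:
    - {"hand": 0.0,"dp": [0.001,0,0],"twist": 0}
    - {"hand": 0.0,"dp": [0.002,0.0001,0],"twist": 0}
    - {"hand": 0.0,"dp": [0.003,0.0001,0],"twist": 0}

```text
t: 8.05
tcp_pos: [0.5621, -0.0708, 0.0969]
orientation: [-3.139, -0.048, 0.012]
ft_force: [-6.6, 1.0, 2.2]
opening: 0.0129
```

Emit:
arm_command:
  plan:
    - {"hand": 0.0,"dp": [0.001,0,0],"twist": 0}
    - {"hand": 0.0,"dp": [0.002,0.0001,0],"twist": 0}

```text
t: 8.22
tcp_pos: [0.563, -0.0706, 0.0963]
orientation: [-3.138, -0.049, 0.016]
ft_force: [-7.6, 2.0, 0.9]
opening: 0.0134
```

```bash
python3 - <<'E'
from h import *
F=[]
for i in range(10):
  camera('scene' if i==9 else 'top');F.append(manip.state()['ft_force'])
print(np.mean(F,0).round(2));go((.5093+.053,-.0694),.0975,1.8)
s=camera('scene');cv2.imwrite('pics/p1.png',cv2.convertScaleAbs(cv2.resize(s[130:265,210:400],None,fx=4.2,fy=4.2,interpolation=2),alpha=1.3))
E
```

```text
[-5.37  0.83 -0.44]
dp [-0.0009 -0.0012 -0.0012] dist 0.002 toolx 1.78 twist -0.019293486633301882
ft [-5.64  1.43 -0.72] t 8.7167 tcp [ 0.5632 -0.0705  0.0963] open 0.0127
```

View pics/p1.png

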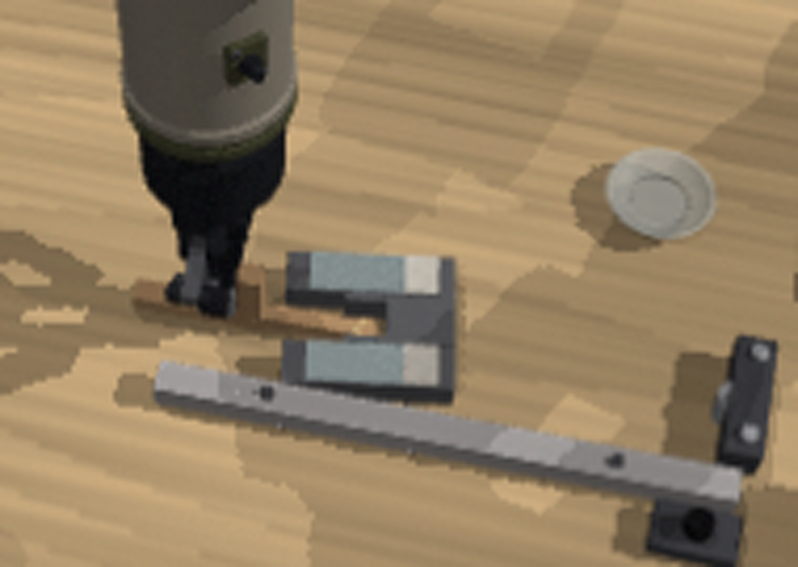

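The carrier's rear corner touches the rail and its front still stands off by about 7°. I'll press a little more while easing forward so that it swings flush.

Emit:
arm_command:
  plan:
    - {"hand": 0.0,"dp": [0.0008,-0.002,0],"twist": 0}
    - {"hand": 0.0,"dp": [0.001,-0.004,0],"twist": 0}
    - {"hand": 0.0,"dp": [0.0015,-0.006,0],"twist": 0}

```text
t: 9.02
tcp_pos: [0.5646, -0.0645, 0.0963]
orientation: [-3.138, -0.049, 0.015]
ft_force: [-2.4, -1.0, -1.0]
opening: 0.013
```

Emit:
arm_command:
  plan:
    - {"hand": 0.0,"dp": [0.001,-0.001,0],"twist": 0}
    - {"hand": 0.0,"dp": [0.0013,-0.002,0],"twist": 0}
    - {"hand": 0.0,"dp": [0.0016,-0.003,0],"twist": 0}

```text
t: 9.27
tcp_pos: [0.5663, -0.0613, 0.0963]
orientation: [-3.138, -0.049, 0.015]
ft_force: [-2.1, -1.9, -0.4]
opening: 0.013
```

Emit:
arm_command:
  plan:
    - {"hand": 0.0,"dp": [0.0007,-0.001,0],"twist": 0}
    - {"hand": 0.0,"dp": [0.0014,-0.002,0],"twist": 0}

```text
t: 9.43
tcp_pos: [0.5678, -0.0592, 0.0964]
orientation: [-3.139, -0.049, 0.014]
ft_force: [-2.3, -1.1, -1.2]
opening: 0.0131
```

Emit:
arm_command:
  plan:
    - {"hand": 0.0,"dp": [0.0007,-0.001,0],"twist": 0}
    - {"hand": 0.0,"dp": [0.0014,-0.002,0],"twist": 0}

```text
t: 9.6
tcp_pos: [0.5692, -0.0571, 0.0964]
orientation: [-3.139, -0.049, 0.014]
ft_force: [-2.8, -2.9, -0.9]
opening: 0.013
```

Emit:
arm_command:
  plan:
    - {"hand": 0.0,"dp": [0.0007,0,0],"twist": 0}
    - {"hand": 0.0,"dp": [0.001,0,0],"twist": 0}

```text
t: 9.77
tcp_pos: [0.5699, -0.0571, 0.0962]
orientation: [-3.139, -0.049, 0.016]
ft_force: [-4.6, -2.9, 0.9]
opening: 0.013
```

Emit:
arm_command:
  plan:
    - {"hand": 0.0,"dp": [0.0006,0,0],"twist": 0}
    - {"hand": 0.0,"dp": [0.0006,0,0],"twist": 0}

```text
t: 9.93
tcp_pos: [0.57, -0.0571, 0.0961]
orientation: [-3.139, -0.05, 0.018]
ft_force: [-5.8, -1.8, 1.6]
opening: 0.0134
```

```bash
cat >> h.py <<'E'
def favg(n=8):
    F=[]
    for i in range(n): camera('top');F.append(manip.state()['ft_force'])
    print('F',np.mean(F,0).round(2),'t',manip.state()['t'],'tcp',manip.state()['tcp_pos'].round(4))
E
python3 - <<'E'
from h import *
favg(10)
t=camera('scene');r=regions_of('scene','carrier')[:1]
cs,_=cv2.findContours(r[0]['pixels'].astype(np.uint8),0,1);q=max(cs,key=cv2.contourArea)
print(r[0]['confidence'],[w('scene',*x,.02).round(3).tolist() for x in cv2.boxPoints(cv2.minAreaRect(q))])
cv2.imwrite('pics/p2.png',cv2.convertScaleAbs(cv2.resize(t[130:265,210:400],None,fx=4.2,fy=4.2,interpolation=2),alpha=1.3))
E
```

```text
F [-5.36 -2.01  1.34] t 10.4333 tcp [ 0.57   -0.0571  0.0961]
0.58 [[0.609, -0.024], [0.517, -0.032], [0.514, 0.072], [0.605, 0.075]]
```

View pics/p2.png

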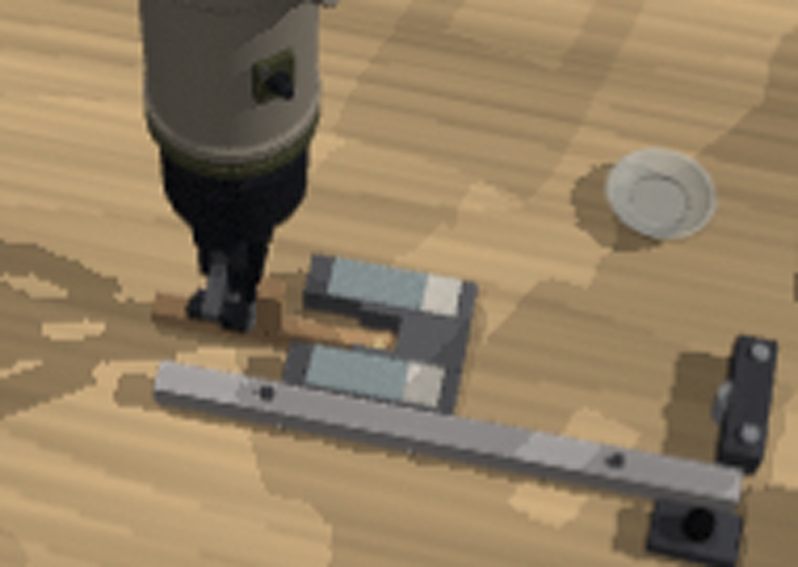

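Emit:
arm_command:
  plan:
    - {"hand": 0.0,"dp": [0.0004,-0.0015,0],"twist": 0}
    - {"hand": 0.0,"dp": [0.0004,-0.003,0],"twist": 0}
    - {"hand": 0.0,"dp": [0.0004,-0.0045,0],"twist": 0}
    - {"hand": 0.0,"dp": [0.0004,-0.006,0],"twist": 0}
    - {"hand": 0.0,"dp": [0.0004,-0.0075,0],"twist": 0}

```text
t: 10.95
tcp_pos: [0.5699, -0.0504, 0.0963]
orientation: [-3.14, -0.05, 0.019]
ft_force: [-4.8, -6.0, 1.4]
opening: 0.0132
```

Emit:
arm_command:
  plan:
    - {"hand": 0.0,"dp": [0.0004,-0.0015,0],"twist": 0}
    - {"hand": 0.0,"dp": [0.0004,-0.003,0],"twist": 0}
    - {"hand": 0.0,"dp": [0.0004,-0.0045,0],"twist": 0}
    - {"hand": 0.0,"dp": [0.0004,-0.006,0],"twist": 0}
    - {"hand": 0.0,"dp": [0.0004,-0.0075,0],"twist": 0}

```text
t: 11.37
tcp_pos: [0.5698, -0.0437, 0.0964]
orientation: [3.141, 0.05, -0.021]
ft_force: [-5.7, -6.4, 1.4]
opening: 0.0129
```

```bash
python3 -c "
from h import *
favg()"
```

```text
F [-4.76 -4.71  0.78] t 11.7667 tcp [ 0.5698 -0.0435  0.0963]
```

Emit:
arm_command:
  plan:
    - {"hand": 0.0,"dp": [0.0003,-0.0015,0],"twist": 0}
    - {"hand": 0.0,"dp": [0.0003,-0.003,0],"twist": 0}
    - {"hand": 0.0,"dp": [0.0004,-0.0045,0],"twist": 0}
    - {"hand": 0.0,"dp": [0.0004,-0.006,0],"twist": 0}
    - {"hand": 0.0,"dp": [0.0004,-0.0075,0],"twist": 0}
    - {"hand": 0.0,"dp": [0.0005,-0.009,0],"twist": 0}
    - {"hand": 0.0,"dp": [0.0005,-0.0105,0],"twist": 0}
    - {"hand": 0.0,"dp": [0.0006,-0.012,0],"twist": 0}

```text
t: 12.43
tcp_pos: [0.5696, -0.0323, 0.0964]
orientation: [3.14, 0.05, -0.023]
ft_force: [-5.8, -7.5, 2.4]
opening: 0.0132
```

Emit:
arm_command:
  plan:
    - {"hand": 0.0,"dp": [0.0003,-0.0015,0],"twist": 0}
    - {"hand": 0.0,"dp": [0.0003,-0.003,0],"twist": 0}
    - {"hand": 0.0,"dp": [0.0004,-0.0045,0],"twist": 0}
    - {"hand": 0.0,"dp": [0.0004,-0.006,0],"twist": 0}
    - {"hand": 0.0,"dp": [0.0004,-0.0075,0],"twist": 0}
    - {"hand": 0.0,"dp": [0.0005,-0.009,0],"twist": 0}
    - {"hand": 0.0,"dp": [0.0005,-0.0105,0],"twist": 0}
    - {"hand": 0.0,"dp": [0.0006,-0.012,0],"twist": 0}

```text
t: 13.1
tcp_pos: [0.5694, -0.0212, 0.0965]
orientation: [3.138, 0.05, -0.025]
ft_force: [-5.5, -7.2, 1.4]
opening: 0.0129
```

```bash
python3 -c "
from h import *
favg()"
```

```text
F [-5.38 -5.37  1.63] t 13.5 tcp [ 0.5694 -0.021   0.0964]
```

Emit:
arm_command:
  plan:
    - {"hand": 0.0,"dp": [0.0002,-0.0015,0],"twist": 0}
    - {"hand": 0.0,"dp": [0.0003,-0.003,0],"twist": 0}
    - {"hand": 0.0,"dp": [0.0003,-0.0045,0],"twist": 0}
    - {"hand": 0.0,"dp": [0.0003,-0.006,0],"twist": 0}
    - {"hand": 0.0,"dp": [0.0004,-0.0075,0],"twist": 0}
    - {"hand": 0.0,"dp": [0.0004,-0.009,0],"twist": 0}
    - {"hand": 0.0,"dp": [0.0005,-0.0105,0],"twist": 0}
    - {"hand": 0.0,"dp": [0.0005,-0.012,0],"twist": 0}
    - {"hand": 0.0,"dp": [0.0005,-0.0135,0],"twist": 0}
    - {"hand": 0.0,"dp": [0.0006,-0.015,0],"twist": 0}

```text
t: 14.33
tcp_pos: [0.5692, -0.0069, 0.0965]
orientation: [3.137, 0.051, -0.026]
ft_force: [-6.0, -7.1, 4.0]
opening: 0.0131
```

Emit:
arm_command:
  plan:
    - {"hand": 0.0,"dp": [0.0002,-0.0015,0],"twist": 0}
    - {"hand": 0.0,"dp": [0.0003,-0.003,0],"twist": 0}
    - {"hand": 0.0,"dp": [0.0003,-0.0045,0],"twist": 0}
    - {"hand": 0.0,"dp": [0.0003,-0.006,0],"twist": 0}
    - {"hand": 0.0,"dp": [0.0004,-0.0075,0],"twist": 0}
    - {"hand": 0.0,"dp": [0.0004,-0.009,0],"twist": 0}
    - {"hand": 0.0,"dp": [0.0005,-0.0105,0],"twist": 0}
    - {"hand": 0.0,"dp": [0.0005,-0.012,0],"twist": 0}
    - {"hand": 0.0,"dp": [0.0005,-0.0135,0],"twist": 0}
    - {"hand": 0.0,"dp": [0.0006,-0.015,0],"twist": 0}

```text
t: 15.17
tcp_pos: [0.5689, 0.0072, 0.0966]
orientation: [3.136, 0.051, -0.028]
ft_force: [-5.7, -6.9, 2.2]
opening: 0.0132
```

```bash
python3 -c "
from h import *
favg()"
```

```text
F [-5.83 -6.12  2.41] t 15.5667 tcp [0.5689 0.0074 0.0966]
```

Emit:
arm_command:
  plan:
    - {"hand": 0.0,"dp": [0.0001,-0.0015,-0.0002],"twist": 0}
    - {"hand": 0.0,"dp": [0.0001,-0.003,-0.0004],"twist": 0}
    - {"hand": 0.0,"dp": [0.0001,-0.0045,-0.0005],"twist": 0}
    - {"hand": 0.0,"dp": [0.0001,-0.006,-0.0005],"twist": 0}
    - {"hand": 0.0,"dp": [0.0002,-0.0075,-0.0005],"twist": 0}
    - {"hand": 0.0,"dp": [0.0002,-0.009,-0.0005],"twist": 0}
    - {"hand": 0.0,"dp": [0.0002,-0.0105,-0.0005],"twist": 0}
    - {"hand": 0.0,"dp": [0.0003,-0.012,-0.0005],"twist": 0}
    - {"hand": 0.0,"dp": [0.0003,-0.0135,-0.0005],"twist": 0}
    - {"hand": 0.0,"dp": [0.0004,-0.015,-0.0005],"twist": 0}

```text
t: 16.4
tcp_pos: [0.5684, 0.0218, 0.0969]
orientation: [3.135, 0.051, -0.03]
ft_force: [-5.0, -5.1, 1.2]
opening: 0.0129
```

```bash
python3 -c "
from h import *
favg()"
```

```text
F [-4.59 -4.28  0.49] t 16.8 tcp [0.5684 0.0221 0.0968]
```

Emit:
arm_command:
  plan:
    - {"hand": 0.0,"dp": [0.0002,-0.0015,0],"twist": 0}
    - {"hand": 0.0,"dp": [0.0002,-0.003,0],"twist": 0}
    - {"hand": 0.0,"dp": [0.0002,-0.0045,0],"twist": 0}
    - {"hand": 0.0,"dp": [0.0003,-0.006,0],"twist": 0}
    - {"hand": 0.0,"dp": [0.0003,-0.0075,0],"twist": 0}
    - {"hand": 0.0,"dp": [0.0003,-0.009,0],"twist": 0}
    - {"hand": 0.0,"dp": [0.0003,-0.0105,0],"twist": 0}
    - {"hand": 0.0,"dp": [0.0004,-0.012,0],"twist": 0}
    - {"hand": 0.0,"dp": [0.0004,-0.0135,0],"twist": 0}
    - {"hand": 0.0,"dp": [0.0004,-0.015,0],"twist": 0}

```text
t: 17.63
tcp_pos: [0.5681, 0.0364, 0.0969]
orientation: [3.134, 0.051, -0.032]
ft_force: [-5.0, -5.3, 1.4]
opening: 0.013
```

Emit:
arm_command:
  plan:
    - {"hand": 0.0,"dp": [0.0002,-0.0015,-0.0002],"twist": 0}
    - {"hand": 0.0,"dp": [0.0002,-0.003,-0.0003],"twist": 0}
    - {"hand": 0.0,"dp": [0.0002,-0.0045,-0.0003],"twist": 0}
    - {"hand": 0.0,"dp": [0.0002,-0.006,-0.0003],"twist": 0}
    - {"hand": 0.0,"dp": [0.0003,-0.0075,-0.0003],"twist": 0}
    - {"hand": 0.0,"dp": [0.0003,-0.009,-0.0003],"twist": 0}
    - {"hand": 0.0,"dp": [0.0003,-0.0105,-0.0003],"twist": 0}
    - {"hand": 0.0,"dp": [0.0003,-0.012,-0.0003],"twist": 0}
    - {"hand": 0.0,"dp": [0.0004,-0.0135,-0.0003],"twist": 0}
    - {"hand": 0.0,"dp": [0.0004,-0.015,-0.0003],"twist": 0}

```text
t: 18.47
tcp_pos: [0.5677, 0.0508, 0.097]
orientation: [3.133, 0.051, -0.033]
ft_force: [-5.2, -5.1, 1.8]
opening: 0.0128
```

```bash
python3 -c "
from h import *
favg()"
```

```text
F [-4.33 -4.02  0.56] t 18.8667 tcp [0.5676 0.0511 0.097 ]
```

Emit:
arm_command:
  plan:
    - {"hand": 0.0,"dp": [0.0002,-0.0015,-0.0002],"twist": 0}
    - {"hand": 0.0,"dp": [0.0002,-0.003,-0.0003],"twist": 0}
    - {"hand": 0.0,"dp": [0.0002,-0.0045,-0.0003],"twist": 0}
    - {"hand": 0.0,"dp": [0.0002,-0.006,-0.0003],"twist": 0}
    - {"hand": 0.0,"dp": [0.0003,-0.0075,-0.0003],"twist": 0}
    - {"hand": 0.0,"dp": [0.0003,-0.009,-0.0003],"twist": 0}
    - {"hand": 0.0,"dp": [0.0003,-0.0105,-0.0003],"twist": 0}
    - {"hand": 0.0,"dp": [0.0003,-0.012,-0.0003],"twist": 0}
    - {"hand": 0.0,"dp": [0.0004,-0.0135,-0.0003],"twist": 0}
    - {"hand": 0.0,"dp": [0.0004,-0.015,-0.0003],"twist": 0}

```text
t: 19.7
tcp_pos: [0.5672, 0.0656, 0.0971]
orientation: [3.133, 0.052, -0.035]
ft_force: [-3.8, -4.6, 1.6]
opening: 0.0133
```

Emit:
arm_command:
  plan:
    - {"hand": 0.0,"dp": [0.0002,-0.0015,-0.0001],"twist": 0}
    - {"hand": 0.0,"dp": [0.0002,-0.003,-0.0002],"twist": 0}
    - {"hand": 0.0,"dp": [0.0002,-0.004,-0.0002],"twist": 0}
    - {"hand": 0.0,"dp": [0.0002,-0.005,-0.0002],"twist": 0}
    - {"hand": 0.0,"dp": [0.0003,-0.006,-0.0002],"twist": 0}
    - {"hand": 0.0,"dp": [0.0003,-0.007,-0.0002],"twist": 0}
    - {"hand": 0.0,"dp": [0.0003,-0.008,-0.0002],"twist": 0}
    - {"hand": 0.0,"dp": [0.0003,-0.009,-0.0002],"twist": 0}

```text
t: 20.37
tcp_pos: [0.567, 0.0741, 0.0971]
orientation: [3.132, 0.052, -0.036]
ft_force: [-3.3, -5.0, 0.3]
opening: 0.013
```

```bash
python3 -c "
from h import *
favg()"
```

```text
F [-3.61 -4.08  0.24] t 20.7667 tcp [0.567  0.0743 0.0971]
```

Emit:
arm_command:
  plan:
    - {"hand": 0.0,"dp": [0.0003,-0.0008,0],"twist": 0}
    - {"hand": 0.0,"dp": [0.0003,-0.0016,0],"twist": 0}
    - {"hand": 0.0,"dp": [0.0003,-0.0024,0],"twist": 0}
    - {"hand": 0.0,"dp": [0.0003,-0.0032,0],"twist": 0}
    - {"hand": 0.0,"dp": [0.0003,-0.004,0],"twist": 0}
    - {"hand": 0.0,"dp": [0.0003,-0.0048,0],"twist": 0}
    - {"hand": 0.0,"dp": [0.0003,-0.0056,0],"twist": 0}

```text
t: 21.35
tcp_pos: [0.567, 0.0793, 0.0971]
orientation: [3.131, 0.052, -0.037]
ft_force: [-5.0, -4.8, 1.6]
opening: 0.0135
```

Emit:
arm_command:
  plan:
    - {"hand": 0.0,"dp": [0.0003,-0.0006,0],"twist": 0}
    - {"hand": 0.0,"dp": [0.0003,-0.0012,0],"twist": 0}
    - {"hand": 0.0,"dp": [0.0003,-0.0018,0],"twist": 0}

```text
t: 21.6
tcp_pos: [0.567, 0.0805, 0.0972]
orientation: [3.13, 0.052, -0.038]
ft_force: [-4.6, -6.6, 1.8]
opening: 0.0135
```

Emit:
arm_command:
  plan:
    - {"hand": 0.0,"dp": [0.0003,-0.0006,0],"twist": 0}
    - {"hand": 0.0,"dp": [0.0003,-0.0012,0],"twist": 0}
    - {"hand": 0.0,"dp": [0.0003,-0.0016,0],"twist": 0}

```text
t: 21.85
tcp_pos: [0.5671, 0.0815, 0.0973]
orientation: [3.129, 0.052, -0.04]
ft_force: [-3.9, -6.4, 2.0]
opening: 0.0129
```

Emit:
arm_command:
  plan:
    - {"hand": 0.0,"dp": [0.0003,-0.0008,0],"twist": 0}
    - {"hand": 0.0,"dp": [0.0003,-0.0014,0],"twist": 0}
    - {"hand": 0.0,"dp": [0.0003,-0.002,0],"twist": 0}

```text
t: 22.1
tcp_pos: [0.5671, 0.0829, 0.0973]
orientation: [3.128, 0.052, -0.041]
ft_force: [-5.1, -6.0, 2.1]
opening: 0.0131
```

Emit:
arm_command:
  plan:
    - {"hand": 0.0,"dp": [0.0003,-0.0008,0],"twist": 0}
    - {"hand": 0.0,"dp": [0.0003,-0.0014,0],"twist": 0}
    - {"hand": 0.0,"dp": [0.0003,-0.002,0],"twist": 0}

```text
t: 22.35
tcp_pos: [0.5672, 0.0842, 0.0974]
orientation: [3.127, 0.052, -0.042]
ft_force: [-4.0, -5.0, 2.1]
opening: 0.0132
```

Emit:
arm_command:
  plan:
    - {"hand": 0.0,"dp": [0.0003,-0.0008,0],"twist": 0}
    - {"hand": 0.0,"dp": [0.0003,-0.0014,0],"twist": 0}
    - {"hand": 0.0,"dp": [0.0003,-0.002,0],"twist": 0}

```text
t: 22.6
tcp_pos: [0.5673, 0.0856, 0.0975]
orientation: [3.126, 0.052, -0.043]
ft_force: [-3.9, -6.4, 1.6]
opening: 0.0129
```

Emit:
arm_command:
  plan:
    - {"hand": 0.0,"dp": [0.0002,-0.0008,0],"twist": 0}
    - {"hand": 0.0,"dp": [0.0002,-0.0014,0],"twist": 0}
    - {"hand": 0.0,"dp": [0.0002,-0.0018,0],"twist": 0}

```text
t: 22.85
tcp_pos: [0.5673, 0.0868, 0.0976]
orientation: [3.125, 0.052, -0.044]
ft_force: [-4.8, -7.1, 2.7]
opening: 0.013
```

Emit:
arm_command:
  plan:
    - {"hand": 0.0,"dp": [0.0002,-0.0008,0],"twist": 0}
    - {"hand": 0.0,"dp": [0.0002,-0.0014,0],"twist": 0}
    - {"hand": 0.0,"dp": [0.0002,-0.0018,0],"twist": 0}

```text
t: 23.1
tcp_pos: [0.5672, 0.088, 0.0977]
orientation: [3.124, 0.052, -0.046]
ft_force: [-4.9, -5.3, 2.8]
opening: 0.013
```

```bash
python3 -c "
from h import *
favg()"
```

```text
F [-3.82 -5.15  1.31] t 23.5 tcp [0.5672 0.0881 0.0977]
```

Emit:
arm_command:
  plan:
    - {"hand": 0.0,"dp": [0.0002,-0.0008,-0.0002],"twist": 0}
    - {"hand": 0.0,"dp": [0.0002,-0.0014,-0.0003],"twist": 0}
    - {"hand": 0.0,"dp": [0.0002,-0.0018,-0.0003],"twist": 0}

```text
t: 23.75
tcp_pos: [0.5672, 0.0895, 0.0979]
orientation: [3.123, 0.052, -0.047]
ft_force: [-4.2, -4.2, 0.2]
opening: 0.0128
```

Emit:
arm_command:
  plan:
    - {"hand": 0.0,"dp": [0.0002,-0.0008,-0.0002],"twist": 0}
    - {"hand": 0.0,"dp": [0.0002,-0.0014,-0.0003],"twist": 0}
    - {"hand": 0.0,"dp": [0.0002,-0.0018,-0.0003],"twist": 0}

```text
t: 24.0
tcp_pos: [0.5671, 0.0909, 0.098]
orientation: [3.122, 0.051, -0.048]
ft_force: [-3.3, -5.8, 0.0]
opening: 0.0132
```

```bash
python3 - <<'E'
from h import *
favg(4)
t=camera('scene');cv2.imwrite('pics/p3.png',cv2.convertScaleAbs(cv2.resize(t[130:265,240:400],None,fx=4.4,fy=4.4,interpolation=2),alpha=1.3))
E
```

```text
F [-3.06 -4.73 -0.62] t 24.2 tcp [0.5671 0.0908 0.098 ]
```

View pics/p3.png

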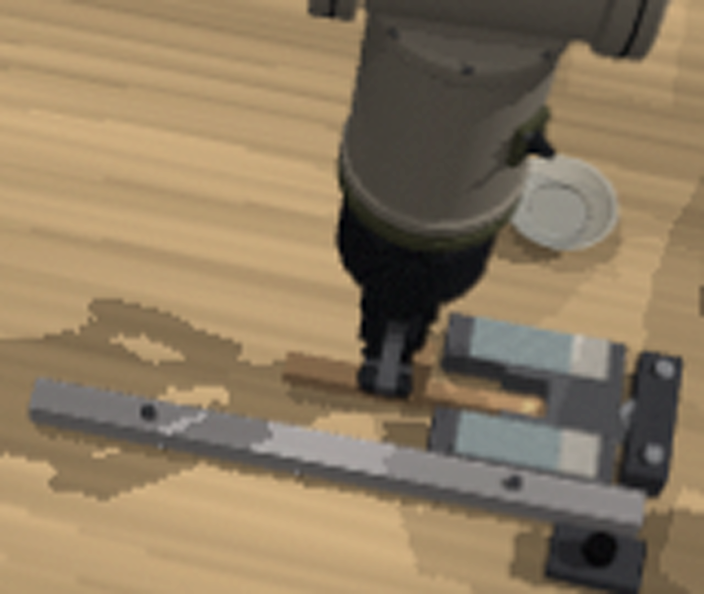

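The carrier is flush on the rail with its front (about x=617) a few millimetres short of the bumper (626,412). I'll continue in sub-millimetre steps.

Emit:
arm_command:
  plan:
    - {"hand": 0.0,"dp": [0.0002,-0.0008,-0.0001],"twist": 0}
    - {"hand": 0.0,"dp": [0.0002,-0.0014,-0.0001],"twist": 0}
    - {"hand": 0.0,"dp": [0.0002,-0.0016,-0.0001],"twist": 0}

```text
t: 24.5
tcp_pos: [0.5672, 0.0911, 0.0982]
orientation: [3.12, 0.051, -0.048]
ft_force: [-3.6, -10.2, 1.6]
opening: 0.0129
```

Emit:
arm_command:
  plan:
    - {"hand": 0.0,"dp": [0.0002,-0.0008,-0.0001],"twist": 0}
    - {"hand": 0.0,"dp": [0.0002,-0.0014,-0.0001],"twist": 0}
    - {"hand": 0.0,"dp": [0.0002,-0.0016,-0.0001],"twist": 0}

```text
t: 24.75
tcp_pos: [0.5673, 0.0914, 0.0984]
orientation: [3.118, 0.051, -0.049]
ft_force: [-4.0, -11.1, 2.6]
opening: 0.0133
```

Emit:
arm_command:
  plan:
    - {"hand": 0.0,"dp": [0.0002,-0.0008,-0.0001],"twist": 0}
    - {"hand": 0.0,"dp": [0.0002,-0.0014,-0.0001],"twist": 0}

```text
t: 24.92
tcp_pos: [0.5674, 0.0916, 0.0985]
orientation: [3.116, 0.051, -0.051]
ft_force: [-3.7, -11.5, 1.8]
opening: 0.0131
```

The axial force rose from 5 N to 11 N and the motion stopped, so the carrier is home against the bumper. I'll ease off diagonally to the slot centre and then lift.

Emit:
arm_command:
  plan:
    - {"hand": 0.0,"dp": [-0.0005,0.001,0],"twist": 0}
    - {"hand": 0.0,"dp": [-0.0015,0.002,0],"twist": 0}
    - {"hand": 0.0,"dp": [-0.003,0.0035,0],"twist": 0}
    - {"hand": 0.0,"dp": [-0.0045,0.0045,0],"twist": 0}
    - {"hand": 0.0,"dp": [-0.005,0.005,0],"twist": 0}
    - {"hand": 0.0,"dp": [-0.005,0.005,0],"twist": 0}

```text
t: 25.42
tcp_pos: [0.5626, 0.0865, 0.0989]
orientation: [3.116, 0.051, -0.05]
ft_force: [0.6, 0.9, -1.9]
opening: 0.0129
```

```bash
python3 -c "
from h import *
favg(4)"
```

```text
F [-0.01 -0.39 -1.25] t 25.6167 tcp [0.5626 0.0865 0.0989]
```

Free of contact. Lifting.

Emit:
arm_command:
  plan:
    - {"hand": 0.0,"dp": [0,0,-0.005],"twist": 0}
    - {"hand": 0.0,"dp": [0,0,-0.012],"twist": 0}
    - {"hand": 0.0,"dp": [0,0,-0.025],"twist": 0}
    - {"hand": 0.0,"dp": [0,0,-0.045],"twist": 0}
    - {"hand": 0.0,"dp": [0,0,-0.065],"twist": 0}
    - {"hand": 0.0,"dp": [0,0,-0.065],"twist": 0}

```text
t: 26.12
tcp_pos: [0.5678, 0.0886, 0.1702]
orientation: [3.116, 0.051, -0.037]
ft_force: [1.0, 0.1, 0.5]
opening: 0.013
```

```bash
python3 - <<'E'
from h import *
go((.4908,-.420),.16,11.8)
t=camera('scene');r=regions_of('scene','carrier')[:1]
if r:
  cs,_=cv2.findContours(r[0]['pixels'].astype(np.uint8),0,1);q=max(cs,key=cv2.contourArea)
  print(r[0]['confidence'],[w('scene',*x,.02).round(3).tolist() for x in cv2.boxPoints(cv2.minAreaRect(q))])
E
```

```text
dp [-0.0932  0.5054  0.0246] dist 0.514 toolx 1.87 twist -9.933412173399915
ft [1.02 0.11 0.47] t 26.1167 tcp [0.5678 0.0886 0.1702] open 0.013
0.73 [[0.608, 0.121], [0.516, 0.117], [0.508, 0.219], [0.6, 0.219]]
```

Emit:
arm_command:
  plan:
    - {"hand": 0.0,"dp": [-0.0065,0.035,0.0],"twist": -1}
    - {"hand": 0.0,"dp": [-0.013,0.07,0.0],"twist": -2}
    - {"hand": 0.0,"dp": [-0.0195,0.105,0.002],"twist": -3}
    - {"hand": 0.0,"dp": [-0.026,0.14,0.004],"twist": -4}
    - {"hand": 0.0,"dp": [-0.0325,0.175,0.006],"twist": -5}
    - {"hand": 0.0,"dp": [-0.039,0.21,0.008],"twist": -6}
    - {"hand": 0.0,"dp": [-0.0455,0.245,0.01],"twist": -7}
    - {"hand": 0.0,"dp": [-0.052,0.28,0.012],"twist": -8}
    - {"hand": 0.0,"dp": [-0.0585,0.315,0.014],"twist": -9}
    - {"hand": 0.0,"dp": [-0.065,0.35,0.016],"twist": -9.9}

```text
t: 27.05
tcp_pos: [0.5109, -0.2652, 0.1592]
orientation: [3.103, 0.321, -0.05]
ft_force: [-0.5, 1.0, -1.9]
opening: 0.0131
```

```bash
python3 -c "
from h import *
go((.4908,-.420),.14,11.8)"
```

```text
dp [-0.0507  0.147   0.0236] dist 0.157 toolx 11.81 twist 0.00999017424834392
ft [-0.5   1.02 -1.85] t 27.05 tcp [ 0.5109 -0.2652  0.1592] open 0.0131
```

Emit:
arm_command:
  plan:
    - {"hand": 0.0,"dp": [-0.012,0.035,0.004],"twist": 0}
    - {"hand": 0.0,"dp": [-0.024,0.07,0.008],"twist": 0}
    - {"hand": 0.0,"dp": [-0.036,0.105,0.014],"twist": 0}
    - {"hand": 0.0,"dp": [-0.046,0.135,0.02],"twist": 0}
    - {"hand": 0.0,"dp": [-0.0507,0.147,0.0236],"twist": 0}
    - {"hand": 0.0,"dp": [-0.0507,0.147,0.0236],"twist": 0}
    - {"hand": 0.0,"dp": [-0.0507,0.147,0.0236],"twist": 0}

```text
t: 27.63
tcp_pos: [0.4899, -0.4196, 0.1384]
orientation: [3.106, 0.319, -0.052]
ft_force: [-0.0, -0.4, -0.8]
opening: 0.013
```

```bash
python3 -c "
from h import *
go((.4908,-.420),.098,11.8)"
```

```text
dp [ 0.0022 -0.0001  0.0403] dist 0.04 toolx 11.73 twist -0.0723893407883196
ft [-0.04 -0.36 -0.8 ] t 27.6333 tcp [ 0.4899 -0.4196  0.1384] open 0.013
```

Emit:
arm_command:
  plan:
    - {"hand": 0.0,"dp": [0.001,0,0.01],"twist": 0}
    - {"hand": 0.0,"dp": [0.0012,0,0.02],"twist": 0}
    - {"hand": 0.0,"dp": [0.0018,0,0.03],"twist": 0}
    - {"hand": 0.0,"dp": [0.002,0,0.037],"twist": 0}
    - {"hand": 0.0,"dp": [0.0022,0,0.04],"twist": 0}
    - {"hand": 0.0,"dp": [0.0022,0,0.04],"twist": 0}

```text
t: 28.13
tcp_pos: [0.4904, -0.419, 0.0968]
orientation: [3.108, 0.321, -0.054]
ft_force: [-0.3, 0.5, -1.9]
opening: 0.0134
```

Emit:
arm_command:
  plan:
    - {"hand": 0.0,"dp": [0,0,0.001],"twist": 0}
    - {"hand": 0.0,"dp": [0,0,0.002],"twist": 0}
    - {"hand": 0.0,"dp": [0,0,0.002],"twist": 0}

```text
t: 28.38
tcp_pos: [0.4908, -0.4192, 0.0957]
orientation: [3.107, 0.321, -0.053]
ft_force: [-0.4, 1.9, 3.3]
opening: 0.0128
```

Emit:
arm_command:
  plan:
    - {"hand": 0.02,"dp": [0,0,0],"twist": 0}
    - {"hand": 0.035,"dp": [0,0,0],"twist": 0}
    - {"hand": 0.05,"dp": [0,0,0],"twist": 0}
    - {"hand": 0.05,"dp": [0,0,0],"twist": 0}
    - {"hand": 0.05,"dp": [0,0,-0.01],"twist": 0}
    - {"hand": 0.05,"dp": [0,0,-0.03],"twist": 0}
    - {"hand": 0.05,"dp": [0,0,-0.06],"twist": 0}
    - {"hand": 0.05,"dp": [0,0,-0.1],"twist": 0}
    - {"hand": 0.05,"dp": [0,0,-0.13],"twist": 0}

```text
t: 29.13
tcp_pos: [0.4952, -0.4166, 0.229]
orientation: [3.106, 0.32, -0.052]
ft_force: [0.5, -1.1, 1.3]
opening: 0.0506
```

```bash
python3 - <<'E'
from h import *
t=camera('scene');a=cv2.resize(t[120:190,90:250],None,fx=4,fy=4,interpolation=2);b=cv2.resize(t[190:265,240:400],None,fx=4,fy=4,interpolation=2)
cv2.imwrite('pics/end.png',cv2.convertScaleAbs(np.vstack([a,b]),alpha=1.3))
for n,z in(('carrier',.02),('stick',.015),('tray',.014)):
  for r in regions_of('scene',n)[:1]:
    cs,_=cv2.findContours(r['pixels'].astype(np.uint8),0,1);q=max(cs,key=cv2.contourArea)
    print(n,round(r['confidence'],2),[w('scene',*x,z).round(3).tolist() for x in cv2.boxPoints(cv2.minAreaRect(q))])
E
```

```text
carrier 0.65 [[0.609, 0.121], [0.512, 0.117], [0.505, 0.221], [0.601, 0.22]]
stick 0.72 [[0.468, -0.485], [0.434, -0.345], [0.48, -0.327], [0.513, -0.464]]
tray 0.86 [[0.548, -0.488], [0.46, -0.524], [0.431, -0.307], [0.519, -0.281]]
```

```bash
python3 - <<'E'
from h import *
a=cv2.imread('pics/scene0.png');b=camera('scene')
def st(im):
    c=im[135:175,108:195].astype(int);m=((c[...,2]-c[...,0])>25).astype(np.uint8);ys,xs=np.nonzero(m[5:34,8:76]);
    return m[5:34,8:76],(len(xs),xs.min()+116,xs.max()+116,ys.min()+140,ys.max()+140,xs.mean()+116,ys.mean()+140)
for im in(a,b):
    m,s=st(im);print(s)
    print('\n'.join(''.join('.#'[v] for v in r) for r in m))
for q in((280,215),(395,232)): pass
# front gap along guide line: profile from carrier front to bumper
print(cv2.cvtColor(b,6)[222:226,370:390])
E
```

```text
(663, np.int64(116), np.int64(183), np.int64(140), np.int64(168), np.float64(148.71493212669682), np.float64(150.29260935143287))
#####.......########################################################
#####..................#############################################
####............................###.################################
####.................#############...............###################
###..................##############...........................######
###.................###############.................................
###.................###############.................................
##...................###############................................
##...................###############................................
#.....................##############................................
#.....................###############...............................
#.....................###############...............................
..........############################.....................#........
.........###################.################################.......
....
[... 2800 characters left out ...]
..............
....................................................................
....................................................................
#####...............................................................
################....................................................
###########################.........................................
[[ 65  64  65  65  64  64  64  65  64  65  60  87 105  89  57  47  47  46
   44  45]
 [ 65  65  65  65  64  64  65  64  64  64  70  97 102  74  51  47  46  45
   45  44]
 [ 65  65  64  64  64  65  64  64  64  64  62  90  85  57  48  48  47  46
   45  44]
 [ 65  65  64  65  64  64  64  65  64  64  58  71  78  55  47  47  46  45
   45  45]]
```

```bash
python3 -c "
from h import *
job.job_done();print(manip.state()['t'])"
```

```text
the job is handed in; nothing more can be done
the job is handed in; nothing more can be done
```

The carrier is home against the bumper, the stick is back in its tray, and I handed the job in at about 29.5 s. No verdict was reported.

**What I did:** I gripped the stick by its fin and put its nose in the carrier slot. I pressed the carrier sideways until it sat flush on the rail. Then I fed it along at about 18 mm/s, slower near the stop. The average sideways force on the wrist was 3–6 N during feeding. Single readings peaked at 7.6 N when the rear corner first touched the rail.

**Home:** the forward force rose from about 5 N to 11 N and the motion stopped. That is roughly 6 N on the bumper, after taking off the sliding friction. I then eased the nose off both walls, lifted it out and laid the stick back.

**Last checks:**
- **Carrier:** the last camera picture shows no visible gap between its front and the bumper, and it lies along the rail. The network puts its front at y ≈ 0.220 m; my first estimate of the crest was 0.218 m.
- **Stick:** it lies flat in the tray, within about 1 pixel of where it started.

**What fell short or disagreed:**
- Contact came about 3.5 mm further on than I had predicted from the first pictures.
- The tool tilted slightly, about 0.03 rad, during the feed.
- I could not view the final picture because the viewing limit was reached, so the end state was checked by numbers only.
- I did not re-measure the bystanders at the end.

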